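# Switch on under the hinged guard

## Task

Turn on the guarded power switch: of the two small switch boxes on the table it is the one whose toggle is covered by a hinged metal guard. Reach under the guard's front lip and lift it on the back of a closed finger, push the toggle beneath all the way over towards the guard's hinge, then draw the finger out so that the guard drops fully shut. Push gently, pinch or grasp nothing, and leave the other, unguarded switch and everything else standing about as they are.

Things in the scene. Friction and masses are not known exactly. Their poses are not given: they have to be found in the camera images.
- switch_box: Guarded switch box, fixed: grey housing with a metal top plate, 60 mm high. Origin on the table under it; in its frame (z up) the housing spans x -30 (front) to +44 mm, y -40 to +40 mm. Its front (-x) faces roughly to the robot's right (yaw 1.35 to 1.92). A sheet-metal guard on top hides the toggle on all sides when shut. A 22 mm collar round the toggle's foot rises to z 64 mm.
- guard (a joint): Guard hinge, rad: 0 shut (as found), grows as the front lifts, stop at 1.25. Hinge line along the box's y at x +26, z 65 mm (box frame). Shut, it is a hood open below, 44 mm wide, 2 mm walls, from the hinge to a front skirt at x -26 mm, z 64 to 101 mm. About 0.7 N at the lip lifts it; let go, it always falls shut by itself in about a second.
- guard_lip (a point): Underside of the guard's lip, mid-width; moves with the guard. The lip is a tongue 36 mm wide, 3 mm thick with a 6 mm rolled front edge, from the foot of the skirt out to x -47 mm (box frame), 17 mm beyond the housing's front, free air below it. Shut, this point is at x -36, y 0, z 64 mm in the box frame.
- toggle (a joint): Toggle under the guard, rad: starts near 0 = off, leaning to the front (-x, towards the lip); 0.64 = on, leaning to the hinge (+x), at its stop. Pivot along the box's y at x -3, z 62 mm (box frame). Held by friction only (about 0.7 N at the tip): it does not snap and stays where left, so push it all the way.
- toggle_tip (a point): Tip of the toggle bat, a black round bat 29 mm long and 9 to 13 mm thick, moves with it. Off, at x -12, z 90 mm in the box frame; on, at x +6, z 90 mm; upright, z 91 mm.
- plain_box: The other switch box: the same housing and the same black toggle, but no guard over it. Fixed to the table, origin as for switch_box. To be left alone. The two boxes may have changed places, left and right.
- plain_toggle_tip (a point): Tip of the unguarded toggle; it may start in any position and must stay there.
- salt_shaker: Salt shaker, 44 mm thick, 90 mm high, loose, near the table's front edge; origin at its foot.
- kitchen_timer: Round red-and-white wind-up timer, 56 mm across, 37 mm high, loose, between the boxes near the oven; origin at its foot.
- tape_roll: Roll of tan tape lying flat, 96 mm across, 48 mm high, loose, near the table's front edge; origin at its foot.
- sauce_bottle: Ochre squeeze bottle, 56 mm thick, 199 mm high, loose, far right at the back; origin at its foot.
Not all that is in view belongs to the job. Leave any orange or purple look-alike of the switch_box alone.

How it is judged (in metres and radians):
On the way, in this order (a step that is already met when the one before it is completed fails the run):
1. the guard is raised on the fingers while the toggle beneath is still off (value of joint guard above 0.3 rad and value of joint toggle below 0.4 rad and contact force between the fingers and guard above 0.05 N), for 0.05 s.
2. under the raised guard the toggle is pushed all the way over towards the hinge (value of joint toggle above 0.55 rad and value of joint guard above 0.2 rad), for 0.05 s.
At the end, for the whole second after the job is handed in: The toggle under the guard is fully over towards the hinge (joint above 0.55 of 0.64 rad), the guard is shut again (joint below 0.06 rad) and the unguarded toggle is where it was (within 5 mm) (value of joint toggle above 0.55 rad and value of joint guard below 0.06 rad and distance of plain_toggle_tip from where it was at the start of the episode below 0.005 m); the robot touches nothing.
It fails at once if the guard or the toggle is pinched or pushed hard (more than 35 N from the fingers) (contact force between the fingers and guard above 35 N or contact force between the fingers and toggle above 35 N).
It fails at once if the unguarded toggle is moved (more than 5 mm at its tip) (distance of plain_toggle_tip from where it was at the start of the episode above 0.005 m).
It fails at once if one of the loose things standing about is moved or lifted (more than 20 mm) (distance of any of salt_shaker, kitchen_timer, tape_roll, sauce_bottle from where it was at the start of the episode above 0.02 m).
It also fails if it takes over 32 s, if anything falls off the work surface, if the arm or the gripper's body presses on something with over 40 N, if the wrist force passes 120 N, or if a joint passes its speed limit or range.

## Robot

A 6-joint arm with a two-finger parallel gripper is mounted at the origin on a cart in front of the work surface, level with it; the furniture and walls round the work are solid. World frame = base frame: x ahead of the robot, y to its left, z up, the work surface at z = 0. Lengths are in m, angles in degrees, forces in N, time in s.
With the tool pointing down it reaches from about 0.35 to 0.875 m from the base axis. Payload 4.2 kg.
Tool frame: the origin (TCP) lies midway between the tips of the shut fingers; the grasp point (between the pads) lies 19 mm behind it; z points along the fingers, y is the line along which they close (so a half turn about z gives the same grasp; the last joint's range is limited). The gripper opens to 87 mm and grips with 3 to 60 N. Pads are 19 mm wide; open, the fingers measure 117 mm over their backs; the gripper's body (75 mm by 190 mm) begins 51 mm behind the grasp point.
Start: joints at [84.259, 22.042, 0.453, 0, -68.411, -14.817], TCP at [0.219, 0.585, 0.223] pointing down, gripper open.
Joint ranges: [-179.83, 179.83], [-69.29, 118.12], [-61.27, 80.66], [-181.25, 117.63], [-171.15, -9.14], [-177.46, 177.46]. Speed limits (degrees/s): [159.86, 159.86, 180, 180, 180, 180].

## Interface

Orientations are given as a 3x3 rotation matrix whose columns are the frame's x, y, z axes.
In Python, from station import r, cams gives the robot as it stands.
- The arm moves only by the tool play_rows, never from a script. Its argument "commands" is text: rows parted by semicolons, each of 6 numbers parted by spaces: the shift along the world's x, y, z normalised to -1 to 1, where 1 is 30 mm, then the turn, a rotation vector about the world's x, y, z normalised to -1 to 1, where 1 is 0.15 rad. A call has 1 to 20 rows; each row shifts and turns the commanded pose from where the row before left it; what a row does not reach is not made up. A row lasts 1/10 s, in which the tool goes at most 50 mm and 8.59 degrees, less where a joint would pass 70% of its speed; a pose out of reach is approached as far as the arm can. A call with a number of a shift or a turn outside -1 to 1 is refused whole. A call with a gripper value outside its range is refused whole. "grip" is the finger opening in mm, from 0 to 87, set as the call begins (left out, the last holds). The fingers move at their own pace and stop on an object; the grip force is fixed at half the most. Time passes only in rows, so rows that do not move let the fingers close. It gives the time, the measured TCP pose, the force, the opening and the grip force at its end, in the units of the state.
- r.sense(): the state, without advancing time (a new reading comes with each control period).
- cams.capture(name): name is "scene" or "top" or "wrist"; returns (picture, depth): 400x640x3 uint8, blue, green, red; 400x640 float32, m along the optical axis (not along the pixel's ray), 0 where there is no reading.
- cams.camera_info(name): a dict with "mtx" (3x3 intrinsics, pixels), "k1" (the pictures are not rectified: a ray, as slopes to the right and down, at radius r is drawn at 1 + k1 r^2 times it, then the intrinsics apply), "R" (3x3) and "t" (3): a world point X has camera coordinates R X + t. Camera axes: x right, y down, z forward; pixel columns grow to the right and rows downward; lengths in m; the calibration is good to about 2 mm. A picture is of the moment at which its call begins: read the wrist's pose just before it. camera_info takes no time and is no camera call; for the wrist camera it gives the pose at the moment of the call.
- r.finish_job(): hands the job in; it is judged then, once.
The state is a dict: "time_s": time; "joints": joint angles; "joint_velocities": joint speeds; "effort": joint torques, N m; "tcp_pos": TCP position; "ee_rot": TCP orientation; "wrist_force": force on the tool from outside, world axes, zero at the start; "moment": the same for the moment, N m; "gripper_width": opening from 0.0 (shut) to 1.0 (fully open); "gripper_force": force on a finger pad.
Only numpy, scipy, OpenCV 4.12 (cv2) and the standard library are available. Lean on these libraries where they do the work, as an engineer would, in place of code of your own. Each camera call takes 0.05 s, during which the arm holds its last target. There are 200 camera calls.

## Working session

There is one attempt and no reset: what is moved stays moved. The work goes in short steps, Python scripts to look and compute and a tool call to move; the robot and the scene stay as the last step left them, time stands still between calls to the robot, and variables do not carry over. Pictures are saved under pics/ and viewed, at most 10 in all, crops included, and the job is handed in when it is done.

Besides the shell and the picture viewer there is one more tool, called as name(argument=value, ...), one argument or row to a line, values as JSON. play_rows: Moves the arm, as the interface text tells. Scaled input: -1 to 1 covers 30 mm each way for a shift and 0.15 rad each way for a turn. Its arguments: {"type":"object","properties":{"commands":{"type":"string"},"grip":{"type":"number"}},"required":["commands"]}

```bash
ls; mkdir -p pics
python3 - <<'E'
from station import r,cams
import cv2,numpy as np
for n in("scene","top"):
    p,d=cams.capture(n);cv2.imwrite(f"pics/{n}.png",p);np.save(f"{n}.npy",d)
    i=cams.camera_info(n);print(n,i)
s=r.sense();print(s["time_s"],s["tcp_pos"],s["ee_rot"],s["gripper_width"])
E
```

```text
pics
scene {'mtx': array([[388.37682345,   0.        , 323.77427916],
       [  0.        , 388.37682345, 208.37090213],
       [  0.        ,   0.        ,   1.        ]]), 'k1': -0.0037666057409355084, 'R': array([[ 0.51832686, -0.85515863,  0.00640142],
       [-0.50959793, -0.31487035, -0.8007288 ],
       [ 0.68676576,  0.41177709, -0.59899283]]), 't': array([-0.27165217,  0.33385958,  0.65507303])}
top {'mtx': array([[436.7945687 ,   0.        , 316.65661748],
       [  0.        , 436.7945687 , 204.06689823],
       [  0.        ,   0.        ,   1.        ]]), 'k1': 0.033176962471913755, 'R': array([[-0.01829697, -0.99982394,  0.0041594 ],
       [-0.98426233,  0.01728056, -0.17586657],
       [ 0.17576373, -0.00731176, -0.98440523]]), 't': array([0.01438151, 0.49413585, 1.13430096])}
0.1 [0.21925414 0.58470021 0.22156704] [[ 9.36262337e-01 -3.51301111e-01 -6.04775759e-04]
 [-3.51301622e-01 -9.36260508e-01 -1.85256237e-03]
 [ 8.45795584e-05  1.94694307e-03 -9.99998101e-01]] 1.0022635715366257
```

View pics/scene.png

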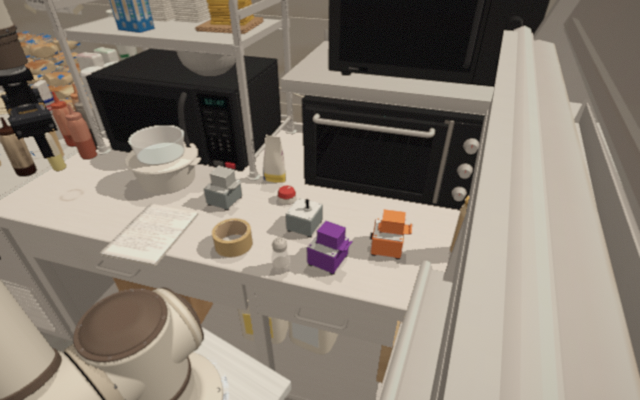

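View pics/top.png

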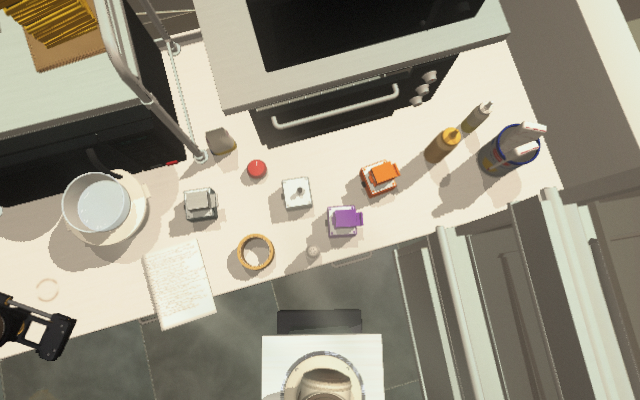

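```bash
cat > h.py <<'E'
import numpy as np,cv2
def cloud(d,i):
    v,u=np.mgrid[:d.shape[0],:d.shape[1]];K=i["mtx"]
    p=cv2.undistortPoints(np.stack([u,v],-1).reshape(-1,1,2).astype(float),K,np.array([i["k1"],0,0,0,0.])).reshape(d.shape+(2,))
    P=np.dstack([p[...,0]*d,p[...,1]*d,d])
    return (P-i["t"])@i["R"]
E
python3 - <<'E'
from station import cams
from h import *
for n in("scene","top"):
    W=cloud(np.load(n+".npy"),cams.camera_info(n)); z=W[...,2]
    if n=="top":
        for uv in [(200,203),(297,193),(257,168),(256,252),(313,251),(343,220),(380,177)]: print(uv,W[uv[1],uv[0]].round(3))
        c=W[203,200]
    for lo,hi in[(.015,.05),(.054,.068),(.09,.115)]:
        m=(z>lo)&(z<hi)&(np.hypot(W[...,0]-c[0],W[...,1]-c[1])<.085)
        P=W[m]
        if len(P)<5: continue
        rc=cv2.minAreaRect((P[:,:2]*1000).astype(np.float32))
        print(n,lo,len(P),rc,np.median(P[:,2]),P.min(0).round(3),P.max(0).round(3))
p=cv2.imread("pics/top.png")[165:245,150:350];cv2.imwrite("pics/c1.png",cv2.resize(p,None,fx=4,fy=4,interpolation=3))
p=cv2.imread("pics/scene.png")[150:280,180:380];cv2.imwrite("pics/c2.png",cv2.resize(p,None,fx=4,fy=4,interpolation=3))
E
```

```text
Traceback (most recent call last):
NameError: name 'c' is not defined
```

Run:
```python
from station import cams
from h import *
for n in("top","scene"):
    W=cloud(np.load(n+".npy"),cams.camera_info(n)); z=W[...,2]
    if n=="top":
        for uv in [(200,203),(297,193),(257,168),(256,252),(313,251),(343,220),(380,177)]: print(uv,W[uv[1],uv[0]].round(3))
        c=W[203,200]
    for lo,hi in[(.015,.05),(.054,.068),(.09,.115)]:
        m=(z>lo)&(z<hi)&(np.hypot(W[...,0]-c[0],W[...,1]-c[1])<.085)
        P=W[m]
        if len(P)<5: continue
        rc=cv2.minAreaRect((P[:,:2]*1000).astype(np.float32))
        print(n,lo,len(P),rc,np.median(P[:,2]),P.min(0).round(3),P.max(0).round(3))
p=cv2.imread("pics/top.png")[165:245,150:350];cv2.imwrite("pics/c1.png",cv2.resize(p,None,fx=4,fy=4,interpolation=3))
p=cv2.imread("pics/scene.png")[150:280,180:380];cv2.imwrite("pics/c2.png",cv2.resize(p,None,fx=4,fy=4,interpolation=3))
```

```text
(200, 203) [0.492 0.304 0.101]
(297, 193) [0.522 0.058 0.061]
(257, 168) [0.6   0.168 0.035]
(256, 252) [0.372 0.174 0.001]
(313, 251) [0.365 0.017 0.093]
(343, 220) [ 0.442 -0.06   0.102]
(380, 177) [ 0.553 -0.16   0.1  ]
top 0.015 101 ((495.9449157714844, 323.0544128417969), (76.56639099121094, 81.105224609375), 7.403382301330566) 0.034472608820658904 [0.455 0.278 0.015] [0.539 0.364 0.05 ]
top 0.054 385 ((499.4736633300781, 312.232666015625), (80.39360046386719, 89.63691711425781), 7.486894130706787) 0.06077007221357399 [0.455 0.269 0.054] [0.541 0.359 0.068]
top 0.09 376 ((499.9024658203125, 312.3576965332031), (44.59101867675781, 52.98552703857422), 6.907400131225586) 0.1014606020528027 [0.475 0.284 0.091] [0.524 0.341 0.108]
scene 0.015 389 ((482.86859130859375, 301.77288818359375), (56.34343719482422, 105.34696197509766), 53.54425048828125) 0.03213695482239976 [0.454 0.281 0.015] [0.542 0.356 0.05 ]
scene 0.054 235 ((484.95074462890625, 308.34368896484375), (67.0035629272461, 102.04463195800781), 46.840206146240234) 0.060286093016875646 [0.453 0.268 0.054] [0.539 0.353 0.068]
scene 0.09 244 ((498.76953125, 315.14141845703125), (46.32719802856445, 54.89777755737305), 8.175708770751953) 0.10070950837630745 [0.474 0.285 0.09 ] [0.525 0.344 0.104]
```

View pics/c1.png

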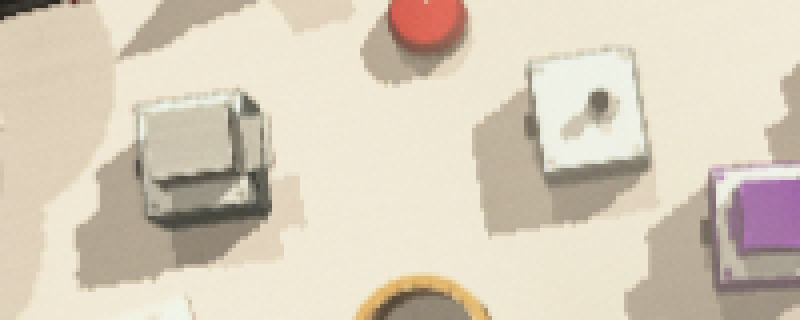

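View pics/c2.png

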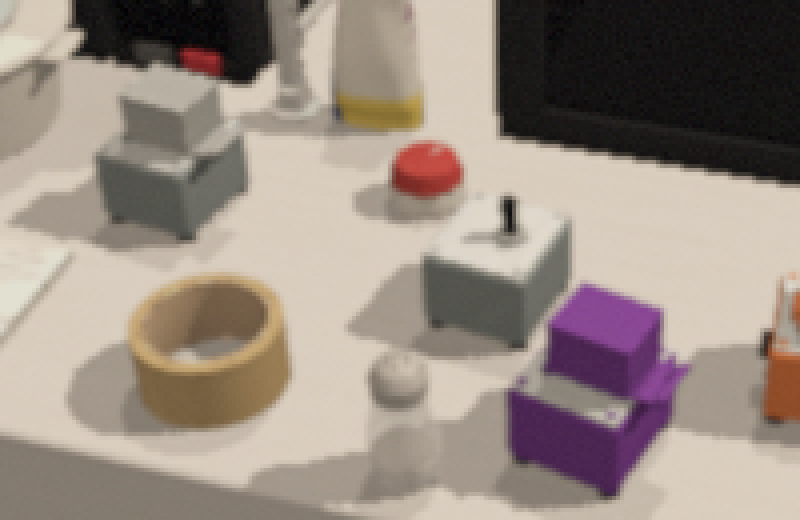

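```bash
cat >> h.py <<'E'
from scipy.spatial.transform import Rotation as Ro
O=np.array([.499,.313]);yaw=np.deg2rad(97.3)
bx=np.array([np.cos(yaw),np.sin(yaw),0]);by=np.array([-bx[1],bx[0],0])
def w(x,z,y=0): return np.array([*O,z/1000])+bx*x/1000+by*y/1000
def tgt(a=45):
    a=np.deg2rad(a);zt=np.cos(a)*bx-np.array([0,0,np.sin(a)])
    yt=-by
    return np.c_[np.cross(yt,zt),yt,zt]
E
python3 - <<'E'
from station import r
from h import *
s=r.sense();R=s["ee_rot"];T=tgt()
q=Ro.from_matrix(T@R.T).as_rotvec();print(T.round(3),q,q/.15,np.linalg.norm(q)/.15)
for p in [(-90,300),(-90,40),(-43,40),(-43,76),(-10,75)]:print(p,w(*p).round(4),((w(*p)-s["tcp_pos"])/.03).round(2))
E
```

```text
[[-0.09   0.992 -0.09 ]
 [ 0.701  0.127  0.701]
 [ 0.707 -0.    -0.707]] [ 0.58207514 -0.7317375   1.93424849] [ 3.88050091 -4.87825    12.89498994] 14.322582725861274
(-90, 300) [0.5104 0.2237 0.3   ] [  9.71 -12.03   2.61]
(-90, 40) [0.5104 0.2237 0.04  ] [  9.71 -12.03  -6.05]
(-43, 40) [0.5045 0.2703 0.04  ] [  9.51 -10.48  -6.05]
(-43, 76) [0.5045 0.2703 0.076 ] [  9.51 -10.48  -4.85]
(-10, 75) [0.5003 0.3031 0.075 ] [ 9.37 -9.39 -4.89]
```

Run:
```python
from station import r,cams
from h import *
s=r.sense();R=s["ee_rot"];i=cams.camera_info("wrist")
print("cam in tool",R.T@(-i["R"].T@i["t"]-s["tcp_pos"]), "axes",(R.T@i["R"].T).round(2))
T=tgt();T=T@np.diag([-1,-1,1])
q=Ro.from_matrix(T@R.T).as_rotvec();print(q/.15,np.linalg.norm(q)/.15)
```

```text
cam in tool [ 6.77588655e-02 -4.84447669e-05 -1.62531399e-01] axes [[ 0.   -0.97 -0.25]
 [ 1.    0.   -0.  ]
 [ 0.   -0.25  0.97]]
[ 4.31310654  3.39796812 -6.84427663] 8.774576799438748
```

Run:
```python
from h import *
E=lambda seq,a:Ro.from_euler(seq,a,degrees=True)
# frame F: x fwd,y left,z up rotated; tool: calibrate fixed offset from start pose
def wr(j1,e,j4,j5,j6,s4): return E('z',j1)*E('y',-e)*E('x',s4*j4)*E('y',-j5)*E('x',-j6)
from station import r
R0=Ro.from_matrix(r.sense()["ee_rot"])
off=wr(84.259,.453-22.042,0,-68.411,-14.817,1).inv()*R0
print(off.as_matrix().round(2))
for flip in(1,-1):
  for a in(40,50,60):
    T=Ro.from_matrix(tgt(a)@np.diag([flip,flip,1]))
    for j1,e in((8.6,-30),(8.6,-60)):
        M=(E('z',j1)*E('y',-e)).inv()*T*off.inv()
        v=M.as_euler('XYX',degrees=True)
        print(flip,a,e,[(round(x[0]),round(-x[1]),round(-x[2])) for x in (v,(v[0]+180,-v[1],v[2]+180))],"(s4 sign ambiguous on first)")
```

```text
[[-0. -0.  1.]
 [-1.  0. -0.]
 [-0. -1. -0.]]
1 40 -30 [(54, -70, -157), (234, 70, -337)] (s4 sign ambiguous on first)
1 40 -60 [(68, -56, -127), (248, 56, -307)] (s4 sign ambiguous on first)
1 50 -30 [(44, -67, -161), (224, 67, -341)] (s4 sign ambiguous on first)
1 50 -60 [(60, -48, -132), (240, 48, -312)] (s4 sign ambiguous on first)
1 60 -30 [(34, -64, -165), (214, 64, -345)] (s4 sign ambiguous on first)
1 60 -60 [(50, -41, -140), (230, 41, -320)] (s4 sign ambiguous on first)
-1 40 -30 [(54, -70, 23), (234, 70, -157)] (s4 sign ambiguous on first)
-1 40 -60 [(68, -56, 53), (248, 56, -127)] (s4 sign ambiguous on first)
-1 50 -30 [(44, -67, 20), (224, 67, -160)] (s4 sign ambiguous on first)
-1 50 -60 [(60, -48, 48), (240, 48, -132)] (s4 sign ambiguous on first)
-1 60 -30 [(34, -64, 15), (214, 64, -165)] (s4 sign ambiguous on first)
-1 60 -60 [(50, -41, 40), (230, 41, -140)] (s4 sign ambiguous on first)
```

play_rows(
  commands="0.647 -0.802 0.174 0.2875 0.2265 -0.4563;0.647 -0.802 0.174 0.2875 0.2265 -0.4563;0.647 -0.802 0.174 0.2875 0.2265 -0.4563;0.647 -0.802 0.174 0.2875 0.2265 -0.4563;0.647 -0.802 0.174 0.2875 0.2265 -0.4563;0.647 -0.802 0.174 0.2875 0.2265 -0.4563;0.647 -0.802 0.174 0.2875 0.2265 -0.4563;0.647 -0.802 0.174 0.2875 0.2265 -0.4563;0.647 -0.802 0.174 0.2875 0.2265 -0.4563;0.647 -0.802 0.174 0.2875 0.2265 -0.4563;0.647 -0.802 0.174 0.2875 0.2265 -0.4563;0.647 -0.802 0.174 0.2875 0.2265 -0.4563;0.647 -0.802 0.174 0.2875 0.2265 -0.4563;0.647 -0.802 0.174 0.2875 0.2265 -0.4563;0.647 -0.802 0.174 0.2875 0.2265 -0.4563;0 0 0 0 0 0",
  grip=0,
)

```text
time_s: 1.7
tcp_pos: [0.5128, 0.2206, 0.2996]
ee_rot: [[0.084, -0.993, -0.084], [-0.703, -0.119, 0.701], [-0.707, 0.001, -0.708]]
wrist_force: [-0.1, 0.1, 0.1]
gripper_width: 0.004
gripper_force: 0.0
```

Run:
```python
from station import r
print(r.sense())
```

```text
{'time_s': 1.7, 'joints': array([ 12.51447795,  13.79705776,   2.8553676 , -45.88881901,
       -78.30352277,   3.79996344]), 'joint_velocities': array([ 4.06064719, -1.19059955, -1.29204666, -0.7943167 ,  0.30636832,
        0.17973289]), 'effort': array([-9.84838530e-01, -3.20880497e+01,  1.97100037e+01,  1.71994027e+00,
       -1.08922224e-01,  1.30856369e-02]), 'tcp_pos': array([0.51280708, 0.22059793, 0.29961019]), 'ee_rot': array([[ 8.37688651e-02, -9.92909972e-01, -8.43360222e-02],
       [-7.02713132e-01, -1.18867720e-01,  7.01473249e-01],
       [-7.06524615e-01,  5.02412331e-04, -7.07688290e-01]]), 'wrist_force': array([-0.14685663,  0.10213594,  0.05694199]), 'moment': array([-1.38769902, -0.21140901, -0.02880475]), 'gripper_force': 0.0, 'gripper_width': 0.0036978194768340178}
```

play_rows(
  commands="0 0 -0.2 -0.09 0.699 -0.705;0 0 -0.2 -0.09 0.699 -0.705;0 0 -0.2 -0.09 0.699 -0.705;0 0 -0.2 -0.09 0.699 -0.705;0 0 -0.2 -0.09 0.699 -0.705;0 0 -0.2 -0.09 0.699 -0.705;0 0 -0.2 -0.09 0.699 -0.705;0 0 -0.2 -0.09 0.699 -0.705;0 0 -0.2 -0.09 0.699 -0.705;0 0 -0.2 -0.09 0.699 -0.705;0 0 -0.2 -0.09 0.699 -0.705;0 0 -0.2 -0.09 0.699 -0.705;0 0 -0.2 -0.09 0.699 -0.705;0 0 -0.2 -0.09 0.699 -0.705;0 0 -0.2 -0.09 0.699 -0.705;0 0 -0.2 -0.09 0.699 -0.705;0 0 -0.2 -0.09 0.699 -0.705;0 0 -0.2 -0.09 0.699 -0.705;0 0 -0.2 -0.09 0.699 -0.705;0 0 -0.2 -0.09 0.699 -0.705",
)

```text
time_s: 3.7
tcp_pos: [0.5099, 0.225, 0.1803]
ee_rot: [[-0.233, 0.968, -0.094], [0.676, 0.231, 0.7], [0.699, 0.1, -0.708]]
wrist_force: [0.9, -0.2, 0.7]
gripper_width: 0.003
gripper_force: 0.0
```

Run:
```python
from station import r,cams
from h import *
s=r.sense();print(s["joints"],s["tcp_pos"])
q=Ro.from_matrix(tgt()@s["ee_rot"].T).as_rotvec()/.15;print("rot",q)
i=cams.camera_info("wrist");p,d=cams.capture("wrist");cv2.imwrite("pics/w1.png",p);np.save("w1.npy",d)
W=cloud(d,i);z=W[...,2]
near=np.hypot(W[...,0]-O[0],W[...,1]-O[1])<.085
for lo,hi in[(.054,.068),(.09,.115)]:
    P=W[(z>lo)&(z<hi)&near];print(len(P),cv2.minAreaRect((P[:,:2]*1000).astype(np.float32)),np.median(P[:,2]))
```

```text
[  12.33273015   20.79906426   -4.88945343  -48.96795398  -68.97249902
 -156.10130263] [0.50985659 0.22496808 0.18031963]
rot [-0.08072418  0.66132141 -0.70692157]
1422 ((498.71063232421875, 322.43646240234375), (80.7115478515625, 68.8422622680664), 8.74686050415039) 0.06022758687234056
2979 ((499.9220886230469, 313.39874267578125), (44.00532531738281, 54.21806716918945), 7.6779985427856445) 0.10117153061620211
```

View pics/w1.png

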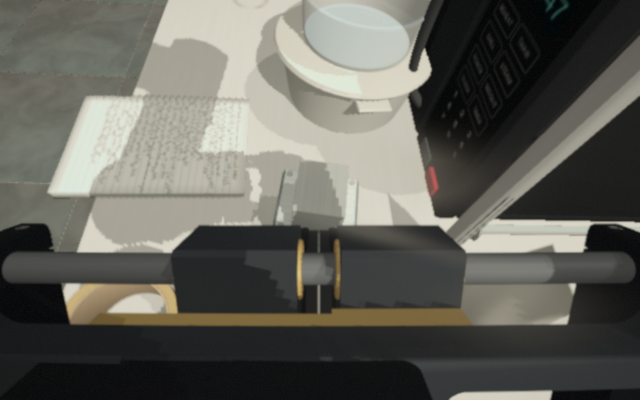

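play_rows(
  commands="0 0 -0.5 -0.08 0.66 -0.705;0 0 -0.7 0 0 0;0 0 -0.7 0 0 0;0 0 -0.7 0 0 0;0 0 -0.7 0 0 0;0 0 -0.7 0 0 0;0 0 -0.6 0 0 0;0 0 0 0 0 0;0 0 0 0 0 0",
)

```text
time_s: 4.65
tcp_pos: [0.5104, 0.2246, 0.0429]
ee_rot: [[-0.097, 0.991, -0.089], [0.7, 0.132, 0.701], [0.707, 0.006, -0.707]]
wrist_force: [-0.4, 1.0, -0.4]
gripper_width: 0.01
gripper_force: 0.0
```

Run:
```python
from station import r,cams
from h import *
s=r.sense();print(s["joints"],s["tcp_pos"],s["wrist_force"])
print("rot",Ro.from_matrix(tgt()@s["ee_rot"].T).as_rotvec()/.15)
print("P1",(w(-43,40)-s["tcp_pos"])/.03)
a=[]
for n,(u,v,f) in dict(top=(150,150,3),scene=(140,120,3)).items():
    p,d=cams.capture(n);np.save(n+"2.npy",d);a.append(cv2.resize(p[v:v+130,u:u+220],None,fx=3.5,fy=3.5)[:,:395*2])
cv2.imwrite("pics/s2.png",cv2.resize(np.vstack(a),None,fx=.65,fy=.65))
```

```text
[  10.88948558   32.33540091   -9.4045036   -54.7927415   -59.72796391
 -149.12141067] [0.51040948 0.22459505 0.0429489 ] [-0.37207049  1.04954992 -0.37848535]
rot [-0.00434274  0.03677072 -0.03331441]
P1 [-0.19818993  1.52511623 -0.09829668]
```

View pics/s2.png

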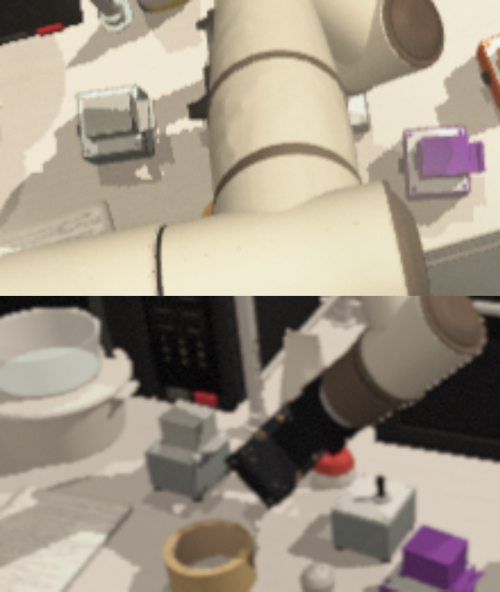

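play_rows(
  commands="-0.04 0.3 -0.1 0 0.03 -0.03;-0.04 0.3 0 0 0 0;-0.04 0.3 0 0 0 0;-0.04 0.3 0 0 0 0;-0.04 0.3 0 0 0 0;0 0 0 0 0 0;0 0 0 0 0 0",
)

```text
time_s: 5.45
tcp_pos: [0.5044, 0.2695, 0.0398]
ee_rot: [[-0.09, 0.992, -0.089], [0.701, 0.127, 0.702], [0.707, 0.001, -0.707]]
wrist_force: [0.5, -0.3, -0.2]
gripper_width: 0.004
gripper_force: 0.0
```

play_rows(
  commands="0 0 0.1 0 0 0;0 0 0.1 0 0 0;0 0 0.1 0 0 0;0 0 0.1 0 0 0;0 0 0 0 0 0",
)

```text
time_s: 5.95
tcp_pos: [0.5048, 0.2691, 0.0523]
ee_rot: [[-0.09, 0.992, -0.088], [0.701, 0.126, 0.702], [0.707, 0.002, -0.707]]
wrist_force: [-0.2, -0.8, -0.7]
gripper_width: 0.008
gripper_force: 0.4
```

play_rows(
  commands="0 0 0.1 0 0 0;0 0 0.1 0 0 0;0 0 0.1 0 0 0;0 0 0.1 0 0 0;0 0 0.1 0 0 0;0 0 0.1 0 0 0;0 0 0.1 0 0 0;0 0 0.1 0 0 0;0 0 0 0 0 0;0 0 0 0 0 0",
)

```text
time_s: 6.95
tcp_pos: [0.5046, 0.2692, 0.0759]
ee_rot: [[-0.09, 0.992, -0.088], [0.701, 0.126, 0.702], [0.707, 0.001, -0.707]]
wrist_force: [0.9, -1.2, -0.1]
gripper_width: 0.007
gripper_force: 0.4
```

```bash
cat > ang.py <<'E'
from station import r,cams
from h import *
import sys
s=r.sense();print("tcp",s["tcp_pos"],s["wrist_force"])
C=s["tcp_pos"]-[*O,0];print("box x,y,z mm",C@bx*1000,C@by*1000,C[2]*1000)
p,d=cams.capture("top");i=cams.camera_info("top");W=cloud(d,i)-[*O,0]
X=W@bx*1000;Y=W@by*1000;Z=W[...,2]*1000
m=(abs(Y)<16)&(X>-70)&(X<30)&(Z>66)&(Z<170)
k=np.round(X/6)
for q in np.unique(k[m]): print(int(q*6),np.median(Z[m&(k==q)]).round(1),(m&(k==q)).sum())
p2,_=cams.capture("scene")
if len(sys.argv)>1: cv2.imwrite(f"pics/{sys.argv[1]}.png",np.hstack([cv2.resize(p[160:240,160:240],(400,400)),cv2.resize(p2[150:230,180:260],(400,400))]))
E
python3 ang.py a1
```

```text
tcp [0.50464012 0.26920183 0.07592079] [ 0.9336152  -1.21810665 -0.10974678]
box x,y,z mm -44.15981894265116 -0.02920810504743056 75.92078702907767
-54 98.3 8
-48 95.3 11
-42 91.2 28
-36 94.4 18
-30 87.4 27
-24 86.0 33
-18 99.3 48
-12 114.9 39
-6 115.3 31
0 113.5 25
6 111.0 27
12 109.6 28
18 106.4 24
24 104.2 27
30 103.6 15
```

View pics/a1.png

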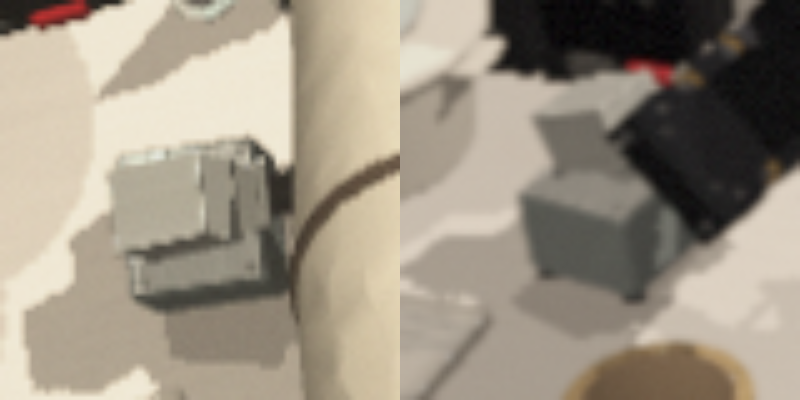

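play_rows(
  commands="-0.013 0.1 0 0 0 0;-0.013 0.1 0 0 0 0;-0.013 0.1 0 0 0 0;-0.013 0.1 0 0 0 0;-0.013 0.1 0 0 0 0;-0.013 0.1 0 0 0 0;0 0 0 0 0 0",
)

```text
time_s: 7.75
tcp_pos: [0.5021, 0.2879, 0.0759]
ee_rot: [[-0.09, 0.992, -0.089], [0.701, 0.126, 0.702], [0.708, 0.001, -0.706]]
wrist_force: [0.5, -1.2, -0.5]
gripper_width: 0.004
gripper_force: 0.2
```

```bash
python3 ang.py
```

```text
tcp [0.50205982 0.28789161 0.07592615] [ 0.54384775 -1.20765912 -0.51854583]
box x,y,z mm -25.293668921076414 0.1553693648701768 75.92614983184517
-36 110.2 1
-30 106.9 20
-24 97.6 24
-18 96.3 33
-12 104.1 40
-6 114.6 40
0 122.0 35
6 120.2 24
12 116.2 25
18 112.6 25
24 108.0 22
30 106.3 15
```

play_rows(
  commands="-0.009 0.067 0 0 0 0;-0.009 0.067 0 0 0 0;-0.009 0.067 0 0 0 0;-0.009 0.067 0 0 0 0;-0.009 0.067 0 0 0 0;-0.009 0.067 0 0 0 0;-0.009 0.067 0 0 0 0;0 0 0 0 0 0",
)

```text
time_s: 8.65
tcp_pos: [0.5004, 0.3018, 0.076]
ee_rot: [[-0.09, 0.992, -0.088], [0.701, 0.126, 0.702], [0.708, 0.001, -0.706]]
wrist_force: [0.5, -0.7, 0.6]
gripper_width: 0.008
gripper_force: 0.6
```

play_rows(
  commands="-0.004 0.033 0 0 0 0;-0.004 0.033 0 0 0 0;0 0 0 0 0 0",
)

```text
time_s: 8.95
tcp_pos: [0.5001, 0.3035, 0.0759]
ee_rot: [[-0.089, 0.992, -0.089], [0.701, 0.126, 0.702], [0.708, 0.001, -0.706]]
wrist_force: [0.4, -1.8, 0.8]
gripper_width: 0.005
gripper_force: 0.7
```

play_rows(
  commands="-0.004 0.033 0 0 0 0;0 0 0 0 0 0",
)

```text
time_s: 9.15
tcp_pos: [0.5, 0.3045, 0.0759]
ee_rot: [[-0.089, 0.992, -0.089], [0.701, 0.126, 0.702], [0.708, 0.001, -0.707]]
wrist_force: [0.6, -1.4, 0.3]
gripper_width: 0.003
gripper_force: 0.8
```

play_rows(
  commands="-0.004 0.033 0 0 0 0;0 0 0 0 0 0",
)

```text
time_s: 9.35
tcp_pos: [0.4999, 0.3054, 0.0758]
ee_rot: [[-0.089, 0.992, -0.089], [0.701, 0.126, 0.702], [0.708, 0.001, -0.707]]
wrist_force: [0.4, -1.7, 1.3]
gripper_width: 0.001
gripper_force: 0.9
```

play_rows(
  commands="-0.004 0.033 0 0 0 0;0 0 0 0 0 0",
)

```text
time_s: 9.55
tcp_pos: [0.4998, 0.3059, 0.0758]
ee_rot: [[-0.09, 0.992, -0.088], [0.701, 0.126, 0.702], [0.707, 0.001, -0.707]]
wrist_force: [0.9, -4.0, 2.5]
gripper_width: 0.004
gripper_force: 2.4
```

play_rows(
  commands="-0.004 0.03 0 0 0 0;0 0 0 0 0 0",
)

```text
time_s: 9.75
tcp_pos: [0.4999, 0.3061, 0.0758]
ee_rot: [[-0.09, 0.992, -0.088], [0.702, 0.126, 0.701], [0.706, 0.001, -0.708]]
wrist_force: [0.8, -6.8, 3.1]
gripper_width: 0.007
gripper_force: 3.8
```

play_rows(
  commands="0.013 -0.1 0 0 0 0;0.025 -0.2 0 0 0 0;0.025 -0.2 0 0 0 0;0.025 -0.2 0 0 0 0;0.025 -0.2 0 0 0 0;0.025 -0.2 0 0 0 0;0.025 -0.2 0 0 0 0;0.025 -0.2 0 0 0 0;0.025 -0.2 0 0 0 0;0.025 -0.2 0 0 0 0;0.04 -0.3 0 0 0 0;0.04 -0.3 0 0 0 0;0.04 -0.3 0 0 0 0;0.04 -0.3 0.2 0 0 0;0 0 0.5 0 0 0;0 0 0.5 0 0 0;0 0 0.5 0 0 0;0 0 0 0 0 0;0 0 0 0 0 0;0 0 0 0 0 0",
)

```text
time_s: 11.75
tcp_pos: [0.5111, 0.2144, 0.1266]
ee_rot: [[-0.089, 0.992, -0.089], [0.701, 0.126, 0.702], [0.708, -0.0, -0.707]]
wrist_force: [0.3, 0.2, -0.2]
gripper_width: 0.004
gripper_force: 0.0
```

```bash
python3 ang.py a2
```

```text
tcp [0.5110663  0.21443149 0.12656031] [ 0.30195682  0.19028951 -0.17960443]
box x,y,z mm -99.30276137625779 0.5560698342079122 126.56030942080423
-48 71.1 9
-42 71.7 22
-36 68.3 18
-30 68.2 37
-24 96.8 49
-18 101.7 31
-12 100.8 28
-6 102.0 30
0 101.7 29
6 101.3 30
12 101.5 31
18 102.4 25
24 101.1 25
```

View pics/a2.png

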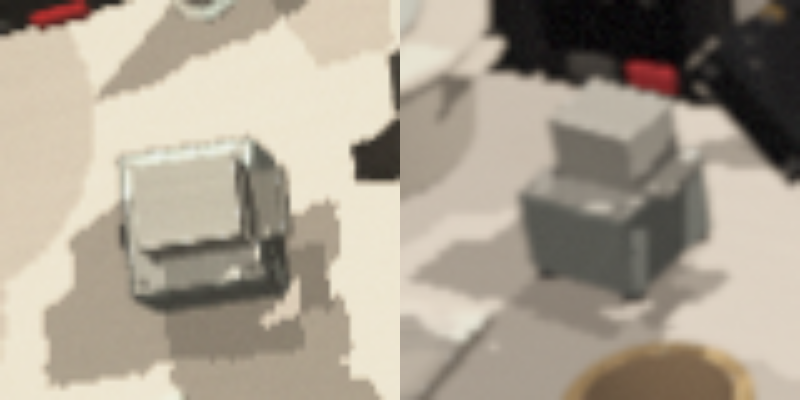

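The guard is flat again (top level at 101 mm over its whole length) and the arm is clear, so I'm handing in.

```bash
python3 -c "
from station import r
print(r.finish_job())"
```

```text
the job is handed in; nothing more can be done
None
```

I lifted the guard on the closed fingers, pushed the toggle towards the hinge until it hit a firm stop (about 7 N), and drew out so the guard fell flat shut. I then handed the job in at about 12 s. The toggle is hidden under the guard, so its "on" position is judged from that stop and the finger's position, not seen; no verdict came back.

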